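# Oil the hanging hole of a carved plaque

## Robot

A 6-joint arm with a two-finger parallel gripper is mounted at the origin on the work surface. World frame = base frame: x ahead of the robot, y to its left, z up, the work surface at z = 0. Lengths are in mm, angles in degrees, forces in N, time in s.
With the tool pointing down it reaches from about 350 to 1000 mm from the base axis. Payload 7.1 kg.
Tool frame: the origin (TCP) lies midway between the tips of the shut fingers; the grasp point (between the pads) lies 19 mm behind it; z points along the fingers, y is the line along which they close (so a half turn about z gives the same grasp; the last joint's range is limited). The gripper opens to 85 mm and grips with 20 to 120 N. Pads are 22 mm wide; open, the fingers measure 114 mm over their backs; the gripper's body (76 mm by 85 mm) begins 54 mm behind the grasp point. The pads swing forward as they close: fully open they stand 13 mm farther back than shut.
Start: joints at [64.4, 24.242, 93.386, -0, 62.372, -1.089], TCP at [259.261, 568.672, 197.519] pointing down, gripper open.
Joint ranges: [-172.04, 172.04], [-51.8, 120.97], [4.93, 147.93], [-75.15, 255.16], [6.16, 154.13], [-145.62, 145.62]. Speed limits (degrees/s): [136.94, 136.94, 172.46, 180, 180, 180].

## Interface

Orientations are given as a 3x3 rotation matrix whose columns are the frame's x, y, z axes.
In Python, from bench import arm, vision gives the robot as it stands.
- The arm moves only by the tool apply_moves, never from a script. Its argument "deltas" is a list of rows, each a list of 3 entries, a list of its own where there are three numbers: the shift along the world's x, y, z as a fraction of full scale, then the turn, a rotation vector about the world's x, y, z as a fraction of full scale, then the opening, from -1 (shut) to 1 (fully open). A call has 1 to 12 rows; each row shifts and turns the commanded pose from where the row before left it; what a row does not reach is not made up. Full scale, the value 1, is 0.1 m for a shift and 90 degrees for a turn. A row lasts 1/12 s, in which the tool goes at most 41.7 mm and 7.16 degrees, less where a joint would pass 70% of its speed; a pose out of reach is approached as far as the arm can. A call with a number of a shift or a turn outside -1 to 1 is refused whole. A call with a gripper value outside its range is refused whole. The fingers move at their own pace and stop on an object; "squeeze" is the grip in N (left out, the last holds). Time passes only in rows, so rows that do not move let the fingers close. It gives the time, the measured TCP pose, the force, the opening and the grip force at its end, in the units of the state.
- arm.get_obs(): the state, without advancing time (a new reading comes with each control period).
- vision.get_image(name): name is "scene" or "top"; returns a dict with "frame" (400x640x3 uint8, blue, green, red), "range_z" (400x640 float32, mm along the optical axis (not along the pixel's ray), 0 where there is no reading), "vertical_fov" (degrees; the focal length in pixels is half the picture's height over the tangent of half this angle, whatever the lens; pixels are square), "cx", "cy" (the principal point, pixels), "R" (3x3) and "t" (3): a world point X has camera coordinates R X + t. Camera axes: x right, y down, z forward; pixel columns grow to the right and rows downward; lengths in mm; the calibration is good to about 2 mm. A picture is of the moment at which its call begins.
- arm.job_done(): hands the job in; it is judged then, once.
The state is a dict: "clock": time; "qpos": joint angles; "qvel": joint speeds; "joint_torque": joint torques, N m; "ee_pos": TCP position; "eef_rot": TCP orientation; "ft_force": force on the tool from outside, world axes, zero at the start; "ft_torque": the same for the moment, N m; "gripper_width": finger opening in mm; "grasp_force": force on a finger pad.
Only numpy, scipy, OpenCV 4.12 (cv2) and the standard library are available. Lean on these libraries where they do the work, as an engineer would, in place of code of your own. Each camera call takes 0.05 s, during which the arm holds its last target. There are 200 camera calls.

## Task

Take the lid off the small pot and set it down, knob up, on the cork mat. Then pick up the bent dabber, dip its tip well down into the small pot, push the tip right through the small hanging hole of the clamped plaque so that it comes out below, draw it out again and lay the dabber back in both notches of its rest. Be gentle with pot and plaque, leave the pot standing where it is, and do not disturb the wide tin or anything else on the bench.

Things in the scene. Friction and masses are not known exactly. Their poses are not given: they have to be found in the camera images.
- pot: the small pot: plain steel, round, upright, open under its lid; 60 outside diameter, 60 high, wall 3, floor 4 thick; loose. It is the narrower and taller of the two lidded steel vessels. Origin: centre of its underside, z up
- pot_lid: loose lid of the small pot: steel disc 66 across, 4 thick, with a plug 49 across and 5 deep under it, and a round wooden knob 18 in diameter and 26 high on top. Origin: centre of the plug's underside; the disc spans z 5 to 9, the knob z 9 to 35. On the pot its origin is 55 above the pot's underside
- mat: fixed square cork mat 110 x 110, 4 thick, lying on the bench. Origin: centre of its underside
- rest: fixed wooden dabber rest: base 110 x 60 x 12, two uprights 12 thick at x = -45 and +45, each with a notch 22 wide in y (flared above), notch floor at z = 90, prong tops at about z = 118. Origin: centre of the base's underside; the dabber lies along its x axis
- rest_mid (a point): the point midway between the notches, 97 above the bench, where the middle of the dabber's handle lies
- dabber: the bent dabber: a straight wooden handle along x, 160 long (x -85 to +75), 16 wide (y), 14 high (z); at its +x end a thin steel rod bends down to a round tip. Origin: in the handle's axis near its middle and centre of mass (the place to grip), z up. It starts lying in its rest, tip hanging down beyond the upright at the rest's +x end
- dabber_tip (a point): lowest point of the dabber's tip, 9 in diameter: at x = +80, z = -75 in the dabber's frame
- plaque: a carved wooden plaque, flat, 12 thick, underside 40 and top 52 above the bench, fixed by a hold-down on two wooden strips (120 long in y, 18 wide, at x = -30 and +30). Body 90 x 100, a hoop handle to x = -120, a tab 50 wide to x = +105 with the hanging hole; free space below the tab. Origin: under the body's centre, at bench height
- hole (a point): centre of the upper mouth of the hanging hole in the plaque's tab: round, 16 in diameter, vertical, 12 deep; at x = +85, z = 52 in the plaque's frame
- clamp_knob (a point): top of the hold-down's black knob on the middle of the plaque: knob 30 in diameter, z 110 to 130, on a 10 stud
- tin: bystander: wide steel tin 84 in diameter, 36 high, also lidded (top of its knob 60 above the bench). Origin: centre of its underside
- tin_rim (a point): centre of the wide tin's rim, 36 above the bench
- tin_lid: lid of the wide tin, 90 across, with a wooden knob; leave it on. Origin: centre of the plug under it, 31 above the bench
- figure: bystander: turned wooden figure standing upright, 34 in diameter, 114 high. Origin: centre of its underside
- sander: bystander: grey sanding block 70 x 22 x 30 high. Origin: centre of its underside
- mallet: bystander: wooden carver's mallet lying down, head 68 in diameter and 110 long, handle towards its -x, 210 over all. Origin: on the bench under it, 35 from the middle of the head
- case: bystander: black spectacle case 70 x 160 x 42 high. Origin: centre of its underside
- bottle: bystander: closed grey drinking bottle, 68 in diameter, 180 high, standing. Origin: centre of its underside
- gouge: bystander: carving gouge lying down, wooden handle to its -x, blade to +x, 195 over all, 20 high. Origin: on the bench under it, at the handle's blade end
Things that resemble listed ones, but are neither listed nor needed, are in the scene too. What is shaped like the plaque but purple is not meant.

How it is judged:
By the outcome, as a careful person would: the job done as asked, in the order asked, and still so for the second after the job is handed in, with the robot touching nothing.
It also fails if it takes over 72 s, if anything falls off the work surface, if the arm or the gripper's body presses on something with over 40 N, if the wrist force passes 120 N, or if a joint passes its speed limit or range.

## Working session

There is one attempt and no reset: what is moved stays moved. The work goes in short steps, Python scripts to look and compute and a tool call to move; the robot and the scene stay as the last step left them, time stands still between calls to the robot, and variables do not carry over. Pictures are saved under pics/ and viewed, at most 10 in all, crops included, and the job is handed in when it is done.

Besides the shell and the picture viewer there is one more tool, called as name(argument=value, ...), one argument or row to a line, values as JSON. apply_moves: Moves the arm, as the interface text tells. Shift numbers are shares of 0.1 m and turn numbers shares of 90 degrees, none past 1 either way. Its arguments: {"type":"object","properties":{"deltas":{"type":"array","items":{"type":"array"}},"squeeze":{"type":"number"}},"required":["deltas"]}

```bash
mkdir -p pics; ls
cat > h.py <<'E'
import numpy as np, cv2
from bench import arm, vision
def K(d):
    return 200/np.tan(np.radians(d["vertical_fov"])/2)
def cloud(d):
    f=K(d); z=d["range_z"].astype(float); v,u=np.mgrid[:400,:640]
    c=np.stack([(u-d["cx"])/f*z,(v-d["cy"])/f*z,z],-1)
    w=(c-np.array(d["t"]))@np.array(d["R"]); w[z==0]=np.nan
    return w
def proj(d,X):
    c=np.array(d["R"])@np.array(X)+np.array(d["t"]); f=K(d)
    return c[0]/c[2]*f+d["cx"],c[1]/c[2]*f+d["cy"]
E
python3 - <<'E'
from h import *
import pickle
for n in("scene","top"):
    d=vision.get_image(n); cv2.imwrite(f"pics/{n}0.png",d["frame"]); pickle.dump(d,open(n+".pkl","wb"))
    print(n,d["vertical_fov"],d["cx"],d["cy"],np.round(d["R"],3).tolist(),np.round(d["t"],1), (d["range_z"]==0).mean())
print(arm.get_obs())
E
```

```text
pics
scene 52.76201741609361 319.2828655734726 193.42418653145828 [[-0.028, 1.0, -0.012], [0.725, 0.012, -0.688], [-0.688, -0.028, -0.725]] [ -39.2 -288.9 1672.3] 0.0038828125
top 52.980648425398606 311.45322075278386 192.79476825847743 [[0.014, -1.0, 0.019], [-0.986, -0.017, -0.168], [0.168, -0.017, -0.986]] [  37.3  504.3 1206.5] 0.0040859375
{'clock': 0.1, 'qpos': array([ 6.44009110e+01,  2.42809345e+01,  9.34269833e+01, -5.70632698e-04,
        6.23744116e+01, -1.08814008e+00]), 'qvel': array([ 0.08197199, -0.04470158, -0.20591581,  0.13227792,  0.03333243,
        0.05402145]), 'joint_torque': array([ 4.12848267e-04, -5.58422363e+01, -2.82449877e+01,  1.25858505e-04,
        2.89660260e-03, -1.01783772e-05]), 'ee_pos': array([259.0273637 , 568.18877946, 196.81434715]), 'eef_rot': array([[-9.09883921e-01,  4.14862476e-01, -6.12893539e-04],
       [ 4.14862928e-01,  9.09882993e-01, -1.29968227e-03],
       [ 1.84720033e-05, -1.43682681e-03, -9.99998968e-01]]), 'ft_force': array([-0.40107942,  0.20400549,  0.09232033]), 'ft_torque': array([ 0.02993637,  0.00529927, -0.01310088]), 'grasp_force': 0.0, 'gripper_width': 85.59717759515726}
```

View pics/top0.png

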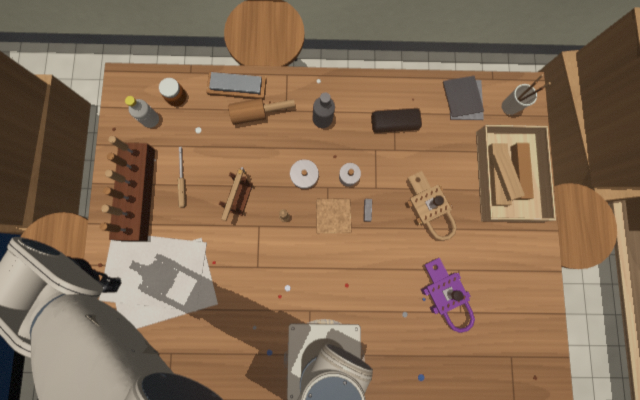

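View pics/scene0.png

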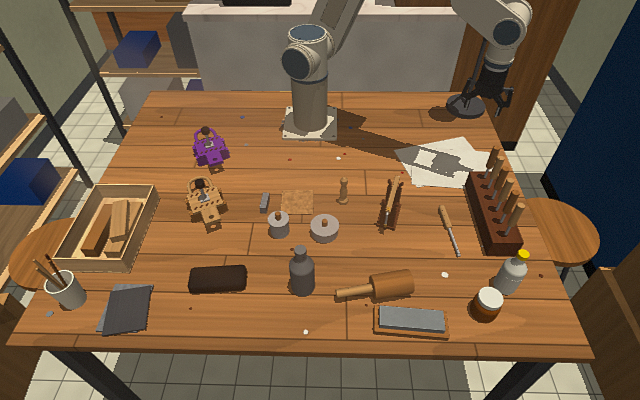

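Top view: two lidded steel vessels, at (304,174) and (350,174). The narrower, taller one at (350,174) fits the small pot. Plaques are at (432,205), tan, and (448,295), purple; the tan one is meant. The mat is at (333,216), the rest with the dabber at (237,195), the figure at (284,214) and the sander at (368,210). I'll confirm in one enlarged crop and measure.

Run:
```python
from h import *
import pickle
T=pickle.load(open("top.pkl","rb"));S=pickle.load(open("scene.pkl","rb"))
a=cv2.resize(T["frame"][150:250,205:471],(798,300),interpolation=cv2.INTER_CUBIC)
b=cv2.resize(S["frame"][165:265,170:436],(798,300),interpolation=cv2.INTER_CUBIC)
cv2.imwrite("pics/crop1.png",np.vstack([a,b]))
for n,d in(("T",T),("S",S)):
    w=cloud(d).reshape(-1,3); w=w[~np.isnan(w[:,0])]
    pickle.dump(w,open(n+"w.pkl","wb"))
    t=(abs(w[:,2])<15)&(w[:,0]>350)&(w[:,0]<900)&(abs(w[:,1])<500); print(n,"table",np.median(w[t],0))
    u0={"T":[(350,174),(304,174),(432,205),(237,195),(333,216),(284,214),(368,210)],"S":[]}[n]
    W=cloud(d)
    for u,v in u0: print((u,v),np.round(W[v,u],1))
```

```text
T table [ 6.08544134e+02 -1.99331164e+00 -5.01494059e-01]
(350, 174) [557.1 -70.7  80.9]
(304, 174) [560.1  69.3  55.6]
(432, 205) [ 469.2 -325.5   58.6]
(237, 195) [497.7 280.8  11.7]
(333, 216) [436.7 -25.3   1.7]
(284, 214) [428.3 125.4 108.7]
(368, 210) [ 454.6 -133.3   26.6]
S table [ 6.74195766e+02 -2.10154059e+01  3.75853780e-01]
```

View pics/crop1.png

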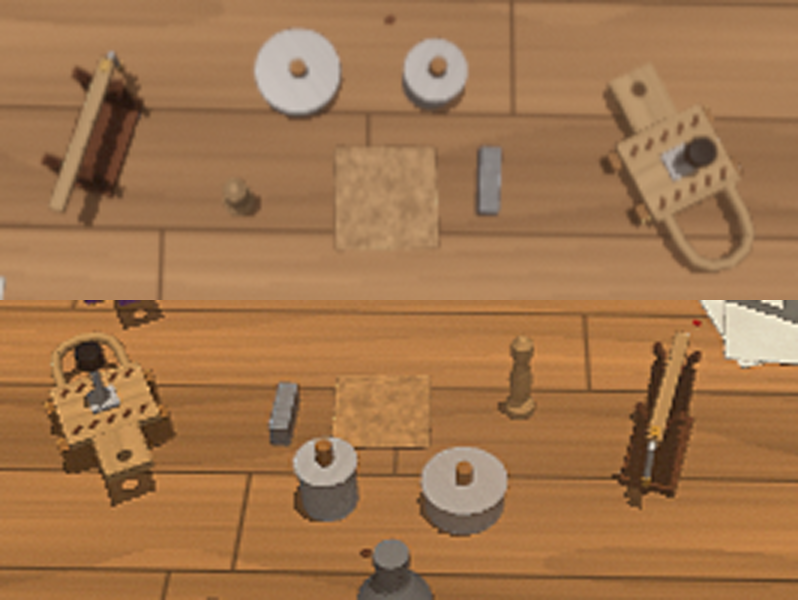

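The crop confirms it: the small pot is the narrow tall vessel at crop (436,70). The tan plaque's hole is at crop (638,88), which is top px (417.7,179.3). The dabber's tip is at its far (+x) end, crop (112,58). Now the precise fits.

Run:
```python
from h import *
import pickle
from scipy.optimize import least_squares
d={n:pickle.load(open(f"{n}.pkl","rb")) for n in("top","scene")}
for n in d:
    w=pickle.load(open({"top":"T","scene":"S"}[n]+"w.pkl","rb"))
    def box(c,r,z0,z1): return w[(np.hypot(w[:,0]-c[0],w[:,1]-c[1])<r)&(w[:,2]>z0)&(w[:,2]<z1)]
    def mec(p): return cv2.minEnclosingCircle(p[:,:2].astype(np.float32))
    p=box((557,-71),45,59,70); print(n,"lid disc",mec(p),p[:,2].mean(), p[:,:2].mean(0))
    p=box((557,-71),45,84,97); print(" knob",p.mean(0),len(p),mec(p))
    p=box((437,-25),85,1.5,7); print(" mat",cv2.minAreaRect(p[:,:2].astype(np.float32)),np.median(p[:,2]))
    p=box((500,281),130,98,114); r=cv2.minAreaRect(p[:,:2].astype(np.float32)); print(" handle",r,p.mean(0),p[:,2].max(),len(p))
    p=box((469,-325),160,45,58); print(" plaque",len(p),np.median(p[:,2]))
    p=box((469,-325),160,105,140);print(" knob pl",p.mean(0),len(p),mec(p))
    p=box((500,281),130,5,18); print(" restbase",cv2.minAreaRect(p[:,:2].astype(np.float32)),np.median(p[:,2]))
    # hole: dark region in colour near prediction
    for c in [(552,-284)]:
        u,v=proj(d[n],(c[0],c[1],52)); print(" px",u,v)
W=cloud(d["top"]); print("hole guess",W[179,418],W[176,415],W[182,421])
```

```text
top lid disc ((565.5364990234375, -72.01929473876953), 32.72198486328125) 63.56095386586465 [564.84018405 -71.62828225]
 knob [564.79295701 -71.67590724  88.86312489] 25 ((565.060791015625, -71.58194732666016), 8.189221382141113)
 mat ((436.756103515625, -23.838043212890625), (162.37799072265625, 166.34986877441406), 42.45166015625) 3.3702342513365666
 handle ((487.829345703125, 279.430419921875), (50.476470947265625, 162.1497344970703), 75.23143768310547) [488.43009921 279.90095203 104.06763822] 113.98960115052687 355
 plaque 1306 51.353196380061405
 knob pl [ 474.4244896  -321.65697706  127.0346018 ] 96 ((475.3203430175781, -322.9813232421875), 14.843314170837402)
 restbase ((496.5620422363281, 284.5047607421875), (243.30865478515625, 222.11180114746094), 82.78544616699219) 10.561568833569662
 px 417.12995574317165 178.79326596339072
scene lid disc ((566.4677124023438, -70.09059143066406), 33.577491760253906) 64.22357856108836 [570.70919993 -69.59566265]
 knob [566.98682497 -69.79524651  89.13645096] 29 ((566.08447265625, -70.03934478759766), 10.006447792053223)
 mat ((435.84674072265625, -23.203826904296875), (167.80075073242188, 156.605712890625), 55.16714096069336) 3.9003971823067762
 handle ((487.8378601074219, 281.9728088378906), (45.231468200683594, 159.34701538085938), 73.41858673095703) [494.38740789 280.18947661 104.45531954] 113.72620121280727 262
 plaque 964 51.9931990154505
 knob pl [ 480.79629616 -319.95956731  126.12020094] 86 ((478.29315185546875, -321.42718505859375), 15.975632667541504)
 restbase ((512.962890625, 270.91510009765625), (239.79977416992188, 198.63621520996094), 52.58842468261719) 10.867742000205222
 px 210.98001512611614 216.45138473557907
hole guess [ 561.96743216 -301.21231152    1.82484626] [ 562.2360735  -279.43871619   45.39768666] [ 542.37489193 -296.3553262    50.19386431]
```

```bash
cat > fit.py <<'E'
from h import *
from scipy.optimize import minimize
def fitT(d,z0,sdf,x0,rad,valid=lambda q:np.ones(len(q),bool),dz=5):
    """pose (x,y,th) of flat top at height z0; sdf(q)>0 inside, q in object frame"""
    f=K(d); R=np.array(d["R"]); t=np.array(d["t"]); C=-R.T@t
    v,u=np.mgrid[:400,:640]; r=np.stack([(u-d["cx"])/f,(v-d["cy"])/f,np.ones_like(u)],-1)@R
    P=(C+r*((z0-C[2])/r[...,2])[...,None])[...,:2]
    on=abs(cloud(d)[...,2]-z0)<dz
    m=np.hypot(*(P-np.array(x0[:2])).transpose(2,0,1))<rad
    P=P[m]; on=on[m].astype(float)
    def cost(p):
        c,s=np.cos(p[2]),np.sin(p[2]); q=(P-p[:2])@np.array([[c,-s],[s,c]])
        k=valid(q); e=1/(1+np.exp(-np.clip(sdf(q)/1.0,-30,30)))
        return ((e-on)[k]**2).sum()/k.sum()
    best=min((minimize(cost,np.array(x0)+[a,b,g],method="Nelder-Mead",options=dict(initial_simplex=np.array(x0)+[a,b,g]+np.array([[0,0,0],[5,0,0],[0,5,0],[0,0,.08]]),xatol=.01,fatol=1e-7,maxiter=800)) for a in(-4,4) for b in(-4,4) for g in(-.05,.05)),key=lambda o:o.fun)
    return best.x,best.fun
def rect(x0,x1,y0,y1): return lambda q:np.minimum(np.minimum(q[:,0]-x0,x1-q[:,0]),np.minimum(q[:,1]-y0,y1-q[:,1]))
def plaque(q):
    b=np.maximum(rect(-45,45,-50,50)(q),rect(0,105,-25,25)(q))
    return np.minimum(b,np.hypot(q[:,0]-85,q[:,1])-8)
E
python3 - <<'E'
from fit import *
import pickle
for n in("top","scene"):
    d=pickle.load(open(n+".pkl","rb"))
    x,c=fitT(d,52,plaque,(475,-322,.45),150,lambda q:(q[:,0]>35)); a=x[2]
    x2,c2=fitT(d,52,plaque,(475,-322,.45),150,lambda q:(q[:,0]>55))
    for y in(x,x2): print(n,"plaque",y[:2],np.degrees(y[2]),c,"hole",y[:2]+85*np.array([np.cos(y[2]),np.sin(y[2])]))
    x,c=fitT(d,104,rect(-85,75,-8,8),(492,280,-.3),110,lambda q:abs(abs(q[:,0])-45)>9,3.5); print(" dabber",x[:2],np.degrees(x[2]),c)
    x,c=fitT(d,4,rect(-55,55,-55,55),(437,-23,0),75,dz=2);print(" mat",x[:2],np.degrees(x[2]),c)
    disc=lambda q:33-np.hypot(q[:,0],q[:,1]); kn=lambda q:9-np.hypot(q[:,0],q[:,1])
    x,c=fitT(d,64,disc,(566,-71,0),50,lambda q:np.hypot(q[:,0],q[:,1])>22,4); print(" lid",x[:2],c)
    x,c=fitT(d,90,kn,(566,-71,0),25,dz=4); print(" knob",x[:2],c)
    # hole from darkness
    f=d["frame"].astype(float).sum(2)
    u,v=map(int,np.round(proj(d,(552,-286,52)))); print(u,v); print(f[v-7:v+8,u-8:u+9].astype(int))
E
```

```text
top plaque [ 474.87940582 -323.46752953] 27.157680597434123 0.012290562033870063 hole [ 550.50847449 -284.67005575]
top plaque [ 474.61879056 -323.20404041] 26.88856343274697 0.012290562033870063 hole [ 550.42925529 -284.76222156]
 dabber [491.83404802 278.64204403] -16.83339724047106 0.015066199116886262
 mat [437.9661834  -25.17021672] 2.276653532309984 0.35519826730655135
 lid [565.16171831 -72.01203856] 0.04943834790951029
 knob [564.73499109 -71.32147944] 0.026231680117869104
418 179
[[376 379 375 378 374 377 385 396 396 413 421 428 413 384 376 376 374]
 [376 372 376 380 379 389 403 420 424 419 428 431 422 399 381 377 382]
 [369 378 382 399 398 404 417 427 428 424 423 431 431 413 382 378 377]
 [377 399 407 433 429 410 416 421 431 430 424 424 430 425 394 378 370]
 [420 436 441 448 441 427 404 402 410 429 426 423 427 430 416 390 376]
 [438 446 449 453 449 421 344 309 320 374 424 421 427 427 424 405 395]
 [432 443 448 450 442 382 279 242 243 287 392 423 426 429 426 418 405]
 [421 437 444 447 441 342 252 230 227 246 342 428 421 427 435 426 411]
 [406 437 444 446 437 353 256 229 232 
[... 1327 characters left out ...]
413 412 409 414 412 407 385 419 423 438 453 432 437 435 388]
 [318 420 419 402 409 420 424 379 265 179 179 263 426 442 431 431 423]
 [313 429 414 404 406 422 391 175 171 201 187 214 401 453 443 437 418]
 [226 436 430 414 407 413 379 138 195 171 168 299 462 453 444 437 439]
 [175 313 435 426 408 417 426 334 216 230 326 467 463 448 447 448 449]
 [149 267 447 424 402 404 423 437 428 425 415 432 448 457 447 312 237]
 [162 225 443 425 418 407 412 432 430 410 407 405 302 245 211 219 218]
 [280 155 310 444 426 421 415 433 414 297 284 175 178 199 225 238 230]
 [262 138 213 451 448 415 295 287 187 191 223 210 217 205 177 165 128]
 [394 372 178 256 297 181 205 214 216 219 220 204 204 187 195 193 206]]
```

apply_moves(
  deltas=[
    [[0.05, -0.1, 0], [0, 0, 0.0088], 0],
    [[0.15, -0.3, 0], [0, 0, 0.0088], 0],
    [[0.153, -0.32, 0], [0, 0, 0.0088], 0],
    [[0.153, -0.32, 0], [0, 0, 0.0088], 0],
    [[0.153, -0.32, 0], [0, 0, 0.0088], 0],
    [[0.153, -0.32, 0], [0, 0, 0.0088], 0],
    [[0.153, -0.32, 0], [0, 0, 0.0088], 0],
    [[0.153, -0.32, 0], [0, 0, 0.0088], 0],
    [[0.153, -0.32, 0], [0, 0, 0.0088], 0],
    [[0.153, -0.32, 0], [0, 0, 0.0088], 0],
    [[0.153, -0.32, 0], [0, 0, 0], 0],
    [[0.153, -0.32, 0], [0, 0, 0], 0],
  ],
)

```text
clock: 1.1
ee_pos: [432.4, 207.0, 197.4]
eef_rot: [[-0.958, 0.285, -0.0], [0.285, 0.958, -0.0], [0.0, -0.0, -1.0]]
ft_force: [0.1, 0.3, 1.2]
gripper_width: 42.9
grasp_force: 0.0
```

apply_moves(
  deltas=[
    [[0.15, -0.31, 0], [0, 0, 0], 0],
    [[0.15, -0.31, 0], [0, 0, 0], 0],
    [[0.15, -0.31, 0], [0, 0, 0], 0],
    [[0.15, -0.31, 0], [0, 0, 0], 0],
    [[0.15, -0.31, 0], [0, 0, 0], 0],
    [[0.15, -0.31, 0], [0, 0, 0], 0],
    [[0.15, -0.31, 0], [0, 0, 0], 0],
    [[0.15, -0.31, -0.2], [0, 0, 0], 0],
    [[0.1, -0.2, -0.3], [0, 0, 0], 0],
    [[0.03, -0.1, -0.3], [0, 0, 0], 0],
    [[0, 0, 0], [0, 0, 0], 0],
    [[0, 0, 0], [0, 0, 0], 0],
  ],
)

```text
clock: 2.1
ee_pos: [563.6, -69.5, 115.9]
eef_rot: [[-0.958, 0.287, -0.005], [0.287, 0.958, 0.001], [0.005, -0.001, -1.0]]
ft_force: [0.5, -0.8, 0.5]
gripper_width: 42.9
grasp_force: 0.0
```

apply_moves(
  deltas=[
    [[0.01, -0.015, -0.15], [0, 0, 0], 0],
    [[0, 0, -0.15], [0, 0, 0], 0],
    [[0, 0, -0.1], [0, 0, 0], 0],
    [[0, 0, -0.06], [0, 0, 0], 0],
    [[0, 0, -0.02], [0, 0, 0], 0],
    [[0, 0, 0], [0, 0, 0], 0],
  ],
  squeeze=30,
)

```text
clock: 2.6
ee_pos: [566.4, -70.3, 70.0]
eef_rot: [[-0.959, 0.285, 0.0], [0.285, 0.959, 0.0], [-0.0, 0.0, -1.0]]
ft_force: [-0.2, 0.1, 0.6]
gripper_width: 42.5
grasp_force: 0.0
```

Run:
```python
from h import *
o=arm.get_obs(); print(o["ee_pos"],o["ft_force"],o["qpos"])
d=vision.get_image("top"); e=vision.get_image("scene"); o=arm.get_obs(); print(o["ee_pos"])
a=cv2.resize(d["frame"][135:215,300:400],(500,400),interpolation=cv2.INTER_CUBIC)
u,v=map(int,proj(e,(566,-71,80)))
b=cv2.resize(e["frame"][v-40:v+40,u-30:u+30],(300,400),interpolation=cv2.INTER_CUBIC)
cv2.imwrite("pics/g1.png",np.hstack([a,b]))
```

```text
[566.43793476 -70.33435717  69.99693421] [-0.24398796  0.08672043  0.5826626 ] [-8.27444332e+00  2.98435519e+01  1.04829976e+02  4.00236311e-03
  4.53077232e+01 -8.17260141e+01]
[566.82112708 -70.6359229   70.36766931]
```

View pics/g1.png

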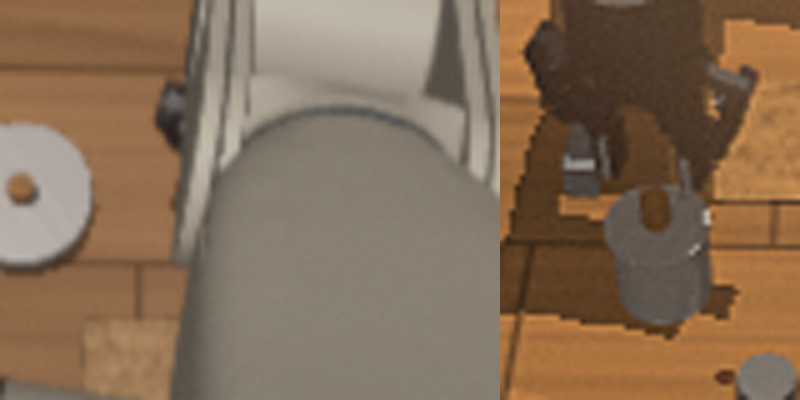

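Run:
```python
from h import *
e=vision.get_image("scene"); o=arm.get_obs(); print(o["ee_pos"])
w=cloud(e); 
u,v=map(int,proj(e,(566,-71,90)))
s=w[v-12:v+8,u-24:u+20]
print(u,v)
for k,n in((2,"z"),(0,"x"),(1,"y")):
    print(n);print("\n".join(" ".join(f"{a:4.0f}" for a in r[::2 if k==1 else 1]) for r in s[::1 if k!=1 else 19,:,k]))
for X in[(566,-71,70),(572,-50,77),(560,-91,77)]: print(X,np.array(proj(e,X))-[u-30,v-40+0])
```

```text
[566.85109007 -70.74546967  70.36841158]
277 212
z
  -2    2   -3   -4   -1   -1   -3   -2   32   28   31  146  152  153  154  150  140  138  133   -1    1   -2    1    1    4  nan  nan  173  173  177  173  167  155  159  159  161  174  174  177  178  181  158    6   -2
   0    3    0    0   -2    2   -4   -0   29   30   34   31  141  147  142  144  142  139  129   -3   -0    2    1   -0   -1   -3   -1   -1  163  163  163  166  161  159  159  161  174  169  175  175  171    5    3    3
   2    5   -1    2    1   -7   -2   -4   29   31   28   28  132  134  141  141  138  132  126    0    5    1    3   -0    3   -2   -1   -0    0  158  161  161  159  156  160  161  167  165  169  170  158    2    3    7
  -1   -1   -1    2   -0    1   -0    2   30   29   29   30  131  131  137  139  134  128  125  118   -0   -1    2    1    2   -2   -1    4    7  155  153  157  156  155  152  157  162  163  165  163    1    8    9    5
  -1   -2   -0    2    2   -6   -0   31   32   31   31   28   30  125  135  131  133  122  118  115   -2   -1   -0    3   -4   -0   -0    5    3    8  151  150  149  153
[... 7397 characters left out ...]
  565  565  563  563  564  564  572  576  572  574  572  564  564  565  565  564  566  566  563  513  511  510  511  507  508  508  511
 516  516  514  517  522  515  518  516  518  516  517  519  515  518  517  569  570  568  572  572  567  567  568  572  571  575  575  573  565  569  567  569  565  568  567  568  514  515  517  515  512  515  516  515
y
-176 -170 -162 -156 -141 -134 -101  -95  -92  -87 -107 -100  -93  nan  -51  -45  -42  -36  -28  -22  -16  -31
-164 -158 -149 -143 -137 -131 -124 -117  -98  -92  -86  -80  -73  -66  -62  -56  -50  -43  -46  -39  -33  -26
(566, -71, 70) [30.83627966 45.10373729]
(572, -50, 77) [37.33573683 45.22343402]
(560, -91, 77) [24.31718114 42.03415511]
```

Run:
```python
from h import *
import pickle
e=vision.get_image("scene"); o=arm.get_obs(); print(o["ee_pos"],o["gripper_width"],o["qpos"].round(2))
def rep(w,c,z0):
    w=w.reshape(-1,3); p=w[(np.hypot(w[:,0]-c[0],w[:,1]-c[1])<75)&(w[:,2]>z0)]
    for a in range(int(z0),int(z0)+130,10):
        q=p[(p[:,2]>=a)&(p[:,2]<a+10)]
        if len(q): print(a,len(q),"y",q[:,1].min().round(),q[:,1].max().round(),"x",q[:,0].min().round(),q[:,0].max().round())
rep(cloud(e),(566,-71),95)
for n in("scene","top"):
  print(n);rep(cloud(pickle.load(open(n+".pkl","rb"))),(259,568),150)
```

```text
[566.81649398 -70.81103009  70.33011259] 42.479144037565156 [ -8.31  29.82 104.81  -0.    45.3  -81.73]
105 15 y -100.0 -42.0 x 550.0 583.0
115 28 y -102.0 -36.0 x 551.0 586.0
125 30 y -105.0 -35.0 x 553.0 585.0
135 32 y -104.0 -35.0 x 550.0 586.0
145 34 y -122.0 -24.0 x 553.0 590.0
155 86 y -124.0 -16.0 x 540.0 593.0
165 60 y -126.0 -19.0 x 539.0 593.0
175 78 y -130.0 -9.0 x 545.0 595.0
185 70 y -133.0 -5.0 x 551.0 596.0
195 97 y -133.0 -4.0 x 536.0 598.0
205 147 y -134.0 -2.0 x 536.0 597.0
215 31 y -109.0 -29.0 x 561.0 588.0
scene
240 5 y 522.0 610.0 x 247.0 287.0
250 21 y 518.0 618.0 x 237.0 291.0
260 28 y 516.0 618.0 x 231.0 292.0
270 27 y 516.0 619.0 x 242.0 293.0
top
240 3 y 520.0 523.0 x 244.0 249.0
250 5 y 515.0 523.0 x 242.0 249.0
260 11 y 514.0 523.0 x 242.0 249.0
270 3 y 518.0 522.0 x 243.0 250.0
```

The range data show the real fingertips about 30 mm higher than the reported TCP implies. The same offset is in the start picture, so I'll correct for it. I'll go down 28 mm and look again.

apply_moves(
  deltas=[
    [[0, 0, -0.1], [0, 0, 0], 0],
    [[0, 0, -0.1], [0, 0, 0], 0],
    [[0, 0, -0.06], [0, 0, 0], 0],
    [[0, 0, -0.02], [0, 0, 0], 0],
    [[0, 0, 0], [0, 0, 0], 0],
  ],
)

```text
clock: 3.22
ee_pos: [565.4, -70.7, 40.2]
eef_rot: [[-0.958, 0.286, -0.002], [0.286, 0.958, 0.0], [0.002, -0.0, -1.0]]
ft_force: [-0.7, -0.5, -0.1]
gripper_width: 42.5
grasp_force: 0.0
```

Run:
```python
from h import *
e=vision.get_image("scene"); o=arm.get_obs(); print(o["ee_pos"],o["ft_force"])
w=cloud(e).reshape(-1,3); p=w[(np.hypot(w[:,0]-566,w[:,1]+71)<75)&(w[:,2]>68)]
for a in range(69,120,5):
    q=p[(p[:,2]>=a)&(p[:,2]<a+5)]
    for s in(q[q[:,1]<-85],q[q[:,1]>-58],q[abs(q[:,1]+71)<13]):
        if len(s): print(a,len(s),"y",s[:,1].min().round(),s[:,1].max().round(),"x",s[:,0].min().round(),s[:,0].max().round())
u,v=map(int,proj(e,(566,-71,80)))
cv2.imwrite("pics/g2.png",cv2.resize(e["frame"][v-40:v+40,u-40:u+40],(600,600),interpolation=cv2.INTER_CUBIC))
```

```text
[565.79453074 -70.81327746  40.79169054] [-0.55299462  0.83017694  0.78356385]
69 6 y -80.0 -65.0 x 566.0 593.0
74 2 y -92.0 -89.0 x 556.0 561.0
74 1 y -44.0 -44.0 x 578.0 578.0
74 4 y -72.0 -63.0 x 573.0 575.0
79 5 y -96.0 -87.0 x 549.0 569.0
79 3 y -50.0 -41.0 x 578.0 582.0
79 9 y -78.0 -63.0 x 569.0 574.0
84 5 y -96.0 -86.0 x 550.0 570.0
84 5 y -49.0 -44.0 x 578.0 584.0
84 15 y -78.0 -63.0 x 554.0 579.0
89 9 y -103.0 -88.0 x 557.0 570.0
89 8 y -49.0 -35.0 x 571.0 583.0
89 13 y -78.0 -62.0 x 559.0 572.0
94 7 y -102.0 -88.0 x 552.0 568.0
94 5 y -49.0 -34.0 x 573.0 583.0
94 1 y -74.0 -74.0 x 567.0 567.0
99 6 y -101.0 -88.0 x 551.0 570.0
99 10 y -51.0 -34.0 x 573.0 586.0
104 8 y -104.0 -87.0 x 548.0 568.0
104 5 y -51.0 -36.0 x 576.0 584.0
109 8 y -97.0 -87.0 x 549.0 569.0
109 5 y -51.0 -39.0 x 579.0 584.0
114 8 y -105.0 -89.0 x 550.0 572.0
114 5 y -50.0 -36.0 x 579.0 585.0
119 10 y -112.0 -88.0 x 551.0 572.0
119 10 y -50.0 -26.0 x 564.0 589.0
```

View pics/g2.png

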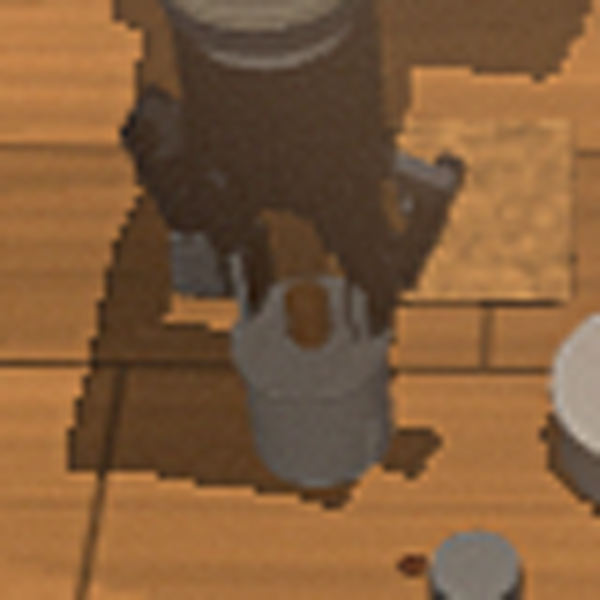

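The fingers now straddle the knob: fingers at (255,290) and (380,310), knob at (307,310), tips at z≈76. Close.

apply_moves(
  deltas=[
    [[0, 0, 0], [0, 0, 0], -0.3],
    [[0, 0, 0], [0, 0, 0], -0.6],
    [[0, 0, 0], [0, 0, 0], -1],
    [[0, 0, 0], [0, 0, 0], -1],
    [[0, 0, 0], [0, 0, 0], -1],
    [[0, 0, 0], [0, 0, 0], -1],
  ],
  squeeze=30,
)

```text
clock: 3.77
ee_pos: [566.6, -70.9, 41.9]
eef_rot: [[-0.958, 0.285, 0.001], [0.285, 0.958, -0.0], [-0.001, 0.0, -1.0]]
ft_force: [0.6, 0.4, 2.3]
gripper_width: 16.3
grasp_force: 29.4
```

apply_moves(
  deltas=[
    [[0, 0, 0.03], [0, 0, 0], -1],
    [[0, 0, 0.06], [0, 0, 0], -1],
    [[0, 0, 0.1], [0, 0, 0], -1],
    [[0, 0, 0.15], [0, 0, 0], -1],
    [[-0.1, 0.03, 0.16], [0, 0, 0], -1],
    [[-0.2, 0.08, 0], [0, 0, 0], -1],
    [[-0.25, 0.09, 0], [0, 0, 0], -1],
    [[-0.25, 0.09, 0], [0, 0, 0], -1],
    [[-0.25, 0.09, 0], [0, 0, 0], -1],
    [[-0.185, 0.07, 0], [0, 0, 0], -1],
    [[-0.05, 0.015, 0], [0, 0, 0], -1],
    [[0, 0, 0], [0, 0, 0], -1],
  ],
)

```text
clock: 4.77
ee_pos: [436.8, -24.0, 92.2]
eef_rot: [[-0.959, 0.285, 0.0], [0.285, 0.959, -0.0], [-0.0, 0.0, -1.0]]
ft_force: [0.6, 0.6, -1.4]
gripper_width: 16.2
grasp_force: 29.3
```

Run:
```python
from h import *
e=vision.get_image("scene"); o=arm.get_obs(); print(o["ee_pos"],o["ft_force"],o["gripper_width"])
w=cloud(e).reshape(-1,3); p=w[(np.hypot(w[:,0]-438,w[:,1]+24.5)<45)&(w[:,2]>6)&(w[:,2]<125)]
h,b=np.histogram(p[:,2],np.arange(5,126,4)); print(list(zip(b,h)))
cv2.imwrite("pics/a.png",e["frame"])
```

```text
[438.63839392 -24.36897632  92.35801344] [-0.02294214  0.0360065   0.13966532] 16.53555404989827
[(np.int64(5), np.int64(77)), (np.int64(9), np.int64(3)), (np.int64(13), np.int64(0)), (np.int64(17), np.int64(0)), (np.int64(21), np.int64(0)), (np.int64(25), np.int64(0)), (np.int64(29), np.int64(0)), (np.int64(33), np.int64(0)), (np.int64(37), np.int64(0)), (np.int64(41), np.int64(0)), (np.int64(45), np.int64(0)), (np.int64(49), np.int64(0)), (np.int64(53), np.int64(0)), (np.int64(57), np.int64(0)), (np.int64(61), np.int64(0)), (np.int64(65), np.int64(0)), (np.int64(69), np.int64(0)), (np.int64(73), np.int64(0)), (np.int64(77), np.int64(0)), (np.int64(81), np.int64(0)), (np.int64(85), np.int64(0)), (np.int64(89), np.int64(0)), (np.int64(93), np.int64(0)), (np.int64(97), np.int64(0)), (np.int64(101), np.int64(0)), (np.int64(105), np.int64(0)), (np.int64(109), np.int64(38)), (np.int64(113), np.int64(112)), (np.int64(117), np.int64(20)), (np.int64(121), np.int64(4))]
```

The lid is held, with its disc at z≈114. Lower it about 101 mm.

apply_moves(
  deltas=[
    [[0, 0, -0.15], [0, 0, 0], -1],
    [[0, 0, -0.25], [0, 0, 0], -1],
    [[0, 0, -0.25], [0, 0, 0], -1],
    [[0, 0, -0.16], [0, 0, 0], -1],
    [[0, 0, -0.1], [0, 0, 0], -1],
    [[0, 0, -0.05], [0, 0, 0], -1],
    [[0, 0, -0.02], [0, 0, 0], -1],
    [[0, 0, -0.01], [0, 0, 0], -1],
    [[0, 0, 0], [0, 0, 0], -1],
  ],
)

```text
clock: 5.57
ee_pos: [438.6, -24.4, -7.0]
eef_rot: [[-0.958, 0.286, 0.001], [0.286, 0.958, -0.0], [-0.001, 0.0, -1.0]]
ft_force: [-0.6, 0.2, -1.0]
gripper_width: 16.6
grasp_force: 29.3
```

apply_moves(
  deltas=[
    [[0, 0, -0.01], [0, 0, 0], -1],
    [[0, 0, -0.005], [0, 0, 0], -1],
    [[0, 0, 0], [0, 0, 0], -1],
  ],
)

```text
clock: 5.82
ee_pos: [438.1, -24.3, -8.6]
eef_rot: [[-0.958, 0.285, 0.001], [0.285, 0.958, -0.0], [-0.001, 0.0, -1.0]]
ft_force: [0.1, -0.9, -1.8]
gripper_width: 16.7
grasp_force: 29.3
```

apply_moves(
  deltas=[
    [[0, 0, -0.005], [0, 0, 0], -1],
    [[0, 0, 0], [0, 0, 0], -1],
  ],
)

```text
clock: 5.98
ee_pos: [438.1, -24.3, -9.1]
eef_rot: [[-0.958, 0.285, 0.001], [0.285, 0.958, -0.0], [-0.001, 0.0, -1.0]]
ft_force: [-0.2, 0.6, 4.0]
gripper_width: 16.6
grasp_force: 29.8
```

Contact at the expected height. Release and rise.

apply_moves(
  deltas=[
    [[0, 0, 0], [0, 0, 0], -0.4],
    [[0, 0, 0], [0, 0, 0], -0.2],
    [[0, 0, 0], [0, 0, 0], 0],
    [[0, 0, 0], [0, 0, 0], 0],
    [[0, 0, 0.05], [0, 0, 0], 0],
    [[0, 0, 0.15], [0, 0, 0], 0],
    [[0, 0, 0.3], [0, 0, 0], 0],
    [[0, 0, 0.35], [0, 0, 0], 0],
    [[0, 0, 0.35], [0, 0, 0], 0],
    [[0, 0, 0.3], [0, 0, 0], 0],
    [[0, 0, 0.2], [0, 0, 0], 0],
    [[0, 0, 0], [0, 0, 0], 0],
  ],
)

```text
clock: 6.98
ee_pos: [440.6, -24.6, 164.9]
eef_rot: [[-0.958, 0.285, 0.008], [0.285, 0.958, -0.001], [-0.008, 0.002, -1.0]]
ft_force: [0.2, -1.3, -0.0]
gripper_width: 42.7
grasp_force: 0.0
```

apply_moves(
  deltas=[
    [[0.02, 0.15, 0], [0, 0, 0], 0],
    [[0.06, 0.32, 0], [0, 0, 0], 0],
    [[0.06, 0.32, 0], [0, 0, 0], 0],
    [[0.06, 0.32, 0], [0, 0, 0], 0],
    [[0.06, 0.32, 0], [0, 0, 0], 0],
    [[0.06, 0.32, 0], [0, 0, 0], 0],
    [[0.06, 0.32, 0], [0, 0, 0], 0],
    [[0.06, 0.32, 0], [0, 0, 0], 0],
    [[0.06, 0.32, 0], [0, 0, 0], 0],
    [[0.05, 0.25, -0.2], [0, 0, 0], 0],
    [[0, 0.08, -0.3], [0, 0, 0], 0],
    [[0, 0, 0], [0, 0, 0], 0],
  ],
)

```text
clock: 7.98
ee_pos: [489.4, 279.9, 105.3]
eef_rot: [[-0.959, 0.283, -0.007], [0.283, 0.959, -0.004], [0.006, -0.006, -1.0]]
ft_force: [-0.6, -0.4, -1.1]
gripper_width: 42.9
grasp_force: 0.0
```

```bash
cat > fing.py <<'E'
from h import *
import sys
cx,cy,z0,z1=map(float,sys.argv[1:5])
for n in("scene","top"):
    e=vision.get_image(n); o=arm.get_obs(); 
    w=cloud(e).reshape(-1,3); p=w[(np.hypot(w[:,0]-cx,w[:,1]-cy)<75)]
    a=np.radians(73.4); q=(p[:,:2]-[cx,cy])@np.array([[np.cos(a),np.sin(a)],[-np.sin(a),np.cos(a)]]).T
    print(n,o["ee_pos"].round(1),o["ft_force"].round(1))
    for z in np.arange(z0,z1,6):
        k=(p[:,2]>=z)&(p[:,2]<z+6)
        print(int(z),"|".join(f"{m.sum()} t{q[m,0].min():.0f}..{q[m,0].max():.0f} h{q[m,1].min():.0f}..{q[m,1].max():.0f}" for m in(k&(q[:,0]<-14),k&(q[:,0]>14)) if m.any()))
E
python3 fing.py 493 279.5 128 190
python3 - <<'E'
import sys; sys.path.insert(0,'.')
from fit import *
for n in("top","scene"):
    d=vision.get_image(n)
    disc=lambda q:33-np.hypot(q[:,0],q[:,1])
    x,c=fitT(d,13,disc,(438,-24.5,0),50,lambda q:np.hypot(q[:,0],q[:,1])>22,4); print(n," lid",x[:2],c)
    ring=lambda q:np.minimum(30-np.hypot(q[:,0],q[:,1]),np.hypot(q[:,0],q[:,1])-27)
    x,c=fitT(d,60,ring,(566,-71,0),45,dz=4); print(" pot",x[:2],c)
E
```

```text
scene [489.8 279.  107.2] [-0.7 -0.1  0.2]
128 
134 
140 1 t-25..-25 h-7..-7|1 t26..26 h-4..-4
146 4 t-25..-20 h-10..-1|4 t23..34 h-8..1
152 10 t-33..-20 h-11..10|10 t23..36 h-9..3
158 7 t-33..-20 h-8..7|6 t25..36 h-7..-2
164 7 t-34..-21 h-8..-2|6 t24..35 h-8..-1
170 7 t-32..-20 h-8..3|8 t23..34 h-8..1
176 7 t-29..-20 h-9..4|4 t25..31 h-8..-5
182 6 t-36..-23 h-9..-2|10 t25..47 h-10..-0
188 22 t-51..-21 h-12..13|28 t24..53 h-9..17
top [491.1 278.9 109. ] [-0.3 -0.7  0.2]
128 
134 
140 
146 
152 
158 
164 
170 
176 
182 
188 
top  lid [437.26214396 -24.29297419] 0.042066633268950236
 pot [565.06033009 -72.41498288] 0.025498561791512928
scene  lid [438.48760065 -22.4952757 ] 0.05246691444750919
 pot [566.51462716 -70.85043232] 0.04873446405472766
```

apply_moves(
  deltas=[
    [[0, 0, -0.1], [0, 0, 0], 0],
    [[0, 0, -0.15], [0, 0, 0], 0],
    [[0, 0, -0.15], [0, 0, 0], 0],
    [[0, 0, -0.12], [0, 0, 0], 0],
    [[0, 0, -0.08], [0, 0, 0], 0],
    [[0, 0, -0.03], [0, 0, 0], 0],
    [[0, 0, 0], [0, 0, 0], 0],
    [[0, 0, 0], [0, 0, 0], 0],
  ],
)

```text
clock: 8.85
ee_pos: [493.1, 279.7, 47.8]
eef_rot: [[-0.958, 0.286, 0.0], [0.286, 0.958, 0.0], [-0.0, 0.0, -1.0]]
ft_force: [-0.9, -0.0, -0.6]
gripper_width: 43.1
grasp_force: 0.0
```

```bash
python3 fing.py 493 279.5 74 116 | grep -v top
python3 - <<'E'
from h import *
e=vision.get_image("scene"); u,v=map(int,proj(e,(493,279,97)))
cv2.imwrite("pics/g3.png",cv2.resize(e["frame"][v-40:v+40,u-40:u+40],(600,600),interpolation=cv2.INTER_CUBIC))
E
```

```text
scene [493.3 279.9  48.1] [-0.8 -0.  -0. ]
74 6 t-21..-14 h-53..36|9 t14..24 h-54..38
80 8 t-21..-14 h-52..38|10 t15..26 h-53..39
86 16 t-33..-15 h-53..41|12 t14..31 h-55..38
92 9 t-32..-16 h-53..37|11 t15..36 h-54..11
98 12 t-33..-16 h-52..40|6 t14..33 h-53..-7
104 7 t-30..-14 h-53..-2|11 t15..36 h-55..-5
110 13 t-31..-14 h-55..-2|18 t16..35 h-54..-7
74 1 t-23..-23 h-46..-46
80 1 t-23..-23 h-48..-48
86 3 t-24..-21 h-53..-47
92 
98 
104 
110 3 t-25..-22 h-54..-45
```

View pics/g3.png

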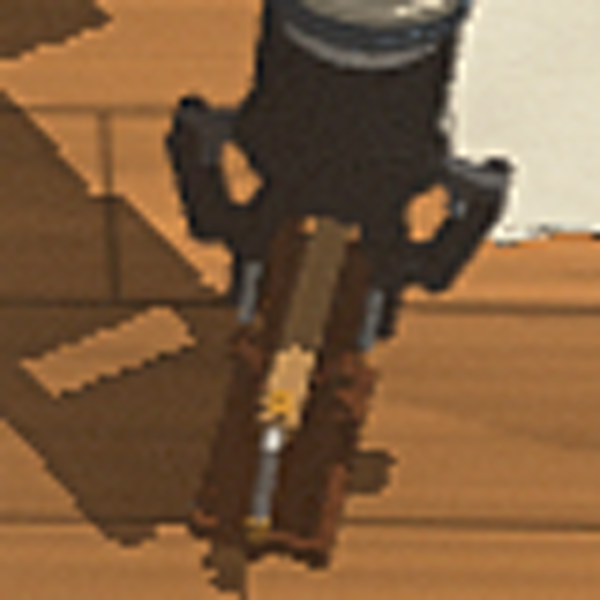

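The fingers straddle the handle: fingers at (250,285) and (372,320), handle at (310,300). They are clear of the front upright at (290,370). Close.

apply_moves(
  deltas=[
    [[0, 0, 0], [0, 0, 0], -0.3],
    [[0, 0, 0], [0, 0, 0], -0.5],
    [[0, 0, 0], [0, 0, 0], -0.8],
    [[0, 0, 0], [0, 0, 0], -1],
    [[0, 0, 0], [0, 0, 0], -1],
    [[0, 0, 0], [0, 0, 0], -1],
    [[0, 0, 0], [0, 0, 0], -1],
  ],
  squeeze=60,
)

```text
clock: 9.58
ee_pos: [493.1, 279.9, 48.0]
eef_rot: [[-0.958, 0.286, 0.001], [0.286, 0.958, 0.0], [-0.001, 0.001, -1.0]]
ft_force: [-1.9, -0.3, 5.9]
gripper_width: 14.9
grasp_force: 59.0
```

apply_moves(
  deltas=[
    [[0, 0, 0.02], [0, 0, 0], -1],
    [[0, 0, 0.05], [0, 0, 0], -1],
    [[0, 0, 0.1], [0, 0, 0], -1],
    [[0, 0, 0.15], [0, 0, 0], -1],
    [[0, 0, 0.2], [0, 0, 0], -1],
    [[0, 0, 0.2], [0, 0, 0], -1],
    [[0, 0, 0.08], [0, 0, 0], -1],
    [[0, 0, 0], [0, 0, 0], -1],
  ],
)

```text
clock: 10.25
ee_pos: [494.2, 280.5, 130.1]
eef_rot: [[-0.958, 0.286, 0.004], [0.286, 0.958, 0.002], [-0.003, 0.003, -1.0]]
ft_force: [0.6, 0.2, -0.4]
gripper_width: 14.5
grasp_force: 58.5
```

apply_moves(
  deltas=[
    [[0, -0.08, 0], [0, 0, 0], -1],
    [[0, -0.18, 0], [0, 0, 0], -1],
    [[-0.01, -0.3, 0], [0, 0, 0], -1],
    [[0, -0.3, 0], [0, 0, 0], -1],
    [[-0.01, -0.34, 0], [0, 0, 0], -1],
    [[0, -0.34, 0], [0, 0, 0], -1],
    [[-0.01, -0.34, 0], [0, 0, 0], -1],
    [[0, -0.34, 0], [0, 0, 0], -1],
    [[-0.01, -0.34, 0], [0, 0, 0], -1],
    [[0, -0.34, 0], [0, 0, 0], -1],
    [[0, -0.26, 0], [0, 0, 0], -1],
    [[0, -0.12, 0], [0, 0, 0], -1],
  ],
)

```text
clock: 11.25
ee_pos: [487.3, -51.3, 126.3]
eef_rot: [[-0.958, 0.288, -0.002], [0.288, 0.958, -0.0], [0.002, -0.001, -1.0]]
ft_force: [0.1, 0.8, -0.5]
gripper_width: 14.8
grasp_force: 58.6
```

apply_moves(
  deltas=[
    [[0, 0, 0], [0, 0, 0], -1],
    [[0, 0, 0], [0, 0, 0], -1],
    [[0, 0, 0], [0, 0, 0], -1],
  ],
)

```text
clock: 11.5
ee_pos: [488.2, -47.6, 126.9]
eef_rot: [[-0.958, 0.285, -0.001], [0.285, 0.958, 0.0], [0.001, 0.0, -1.0]]
ft_force: [-0.4, 0.5, -0.4]
gripper_width: 14.5
grasp_force: 58.6
```

Run:
```python
from h import *
e=vision.get_image("scene"); o=arm.get_obs(); print(o["ee_pos"],o["ft_force"],o["gripper_width"])
w=cloud(e); p=w.reshape(-1,3)
p=p[(np.hypot(p[:,0]-566,p[:,1]+71)<45)&(p[:,2]>66)&(p[:,2]<200)]
for z in range(84,200,6):
    k=p[(p[:,2]>=z)&(p[:,2]<z+6)]
    if len(k): print(z,len(k),k.mean(0).round(1))
u,v=map(int,proj(e,(566,-71,90)));cv2.imwrite("pics/g4.png",cv2.resize(e["frame"][v-60:v+40,u-50:u+50],(600,600),interpolation=cv2.INTER_CUBIC)); print(u,v,proj(e,(565.9,-71.3,102)))
```

```text
[488.39443532 -47.33990375 127.1078406 ] [0.84266546 0.39625152 0.04166699] 14.834604199915823
102 3 [567.8 -67.2 106.7]
108 4 [566.2 -67.8 110.1]
114 4 [566.9 -68.6 116.5]
120 4 [567.  -68.8 123.3]
126 6 [565.9 -67.9 129.2]
132 4 [564.6 -68.7 135. ]
138 2 [566.  -67.3 140.9]
144 2 [567.1 -69.7 146.4]
150 4 [565.3 -68.6 152. ]
156 4 [566.8 -67.1 159. ]
162 6 [563.6 -67.3 165.5]
168 7 [553.2 -62.5 172.2]
174 23 [552.4 -61.3 177.2]
180 49 [542.3 -60.9 183. ]
277 212 (np.float64(276.82042085639466), np.float64(210.1950048707041))
```

View pics/g4.png

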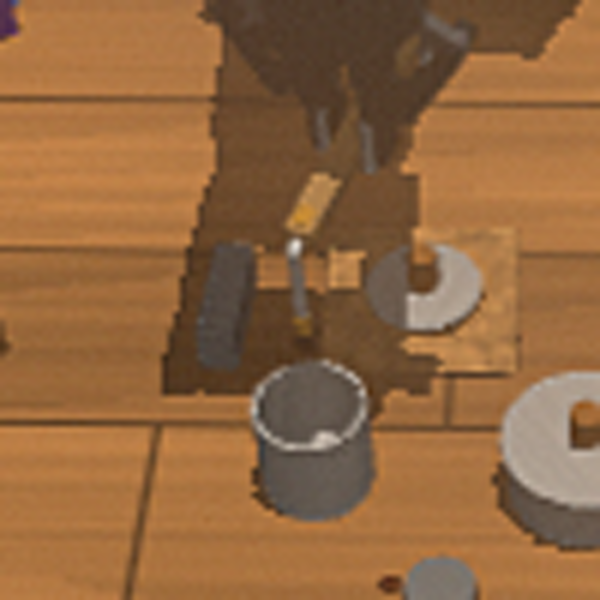

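The tip is at (303,328), the open pot's rim centre at (308,405), and the lid stands knob up on the mat. I'll shift about 2 mm and dip 88 mm, so the tip goes to z≈14.

apply_moves(
  deltas=[
    [[0.02, -0.025, -0.05], [0, 0, 0], -1],
    [[0, 0, -0.12], [0, 0, 0], -1],
    [[0, 0, -0.16], [0, 0, 0], -1],
    [[0, 0, -0.16], [0, 0, 0], -1],
    [[0, 0, -0.14], [0, 0, 0], -1],
    [[0, 0, -0.12], [0, 0, 0], -1],
    [[0, 0, -0.08], [0, 0, 0], -1],
    [[0, 0, -0.04], [0, 0, 0], -1],
    [[0, 0, -0.01], [0, 0, 0], -1],
    [[0, 0, 0], [0, 0, 0], -1],
    [[0, 0, 0], [0, 0, 0], -1],
    [[0, 0, 0], [0, 0, 0], -1],
  ],
)

```text
clock: 12.55
ee_pos: [491.3, -50.9, 40.1]
eef_rot: [[-0.958, 0.285, 0.001], [0.285, 0.958, -0.0], [-0.001, 0.0, -1.0]]
ft_force: [0.1, 0.1, 0.3]
gripper_width: 14.6
grasp_force: 58.6
```

Run:
```python
from h import *
e=vision.get_image("scene"); o=arm.get_obs(); print(o["ee_pos"],o["ft_force"],o["gripper_width"])
p=cloud(e).reshape(-1,3)
p=p[(np.hypot(p[:,0]-566,p[:,1]+71)<24)&(p[:,2]>5)&(p[:,2]<120)]
for z in range(8,110,8):
    k=p[(p[:,2]>=z)&(p[:,2]<z+8)]
    if len(k): print(z,len(k),k.mean(0).round(1))
```

```text
[491.28526778 -50.8934134   40.14443792] [ 0.55472598 -0.46409491 -0.0725859 ] 14.73067269381557
32 5 [563.8 -71.   38. ]
40 4 [562.6 -73.8  44.7]
48 3 [569.9 -70.4  54.5]
56 5 [564.5 -70.3  59.3]
64 4 [570.  -71.8  68.1]
72 3 [569.1 -70.7  75.8]
80 9 [566.6 -71.2  85.2]
88 22 [558.1 -66.1  92.8]
96 17 [553.  -67.2  97.9]
```

apply_moves(
  deltas=[
    [[0, 0, 0.04], [0, 0, 0], -1],
    [[0, 0, 0.12], [0, 0, 0], -1],
    [[0, 0, 0.2], [0, 0, 0], -1],
    [[0, 0, 0.2], [0, 0, 0], -1],
    [[0, 0, 0.2], [0, 0, 0], -1],
    [[0, 0, 0.12], [0, 0, 0], -1],
    [[-0.01, -0.1, 0.02], [0, 0, 0], -1],
    [[-0.02, -0.2, 0], [0, 0, 0], -1],
    [[-0.02, -0.3, 0], [0, 0, 0], -1],
    [[-0.02, -0.32, 0], [0, 0, 0], -1],
    [[-0.02, -0.32, 0], [0, 0, 0], -1],
    [[-0.02, -0.32, 0], [0, 0, 0], -1],
  ],
)

```text
clock: 13.6
ee_pos: [478.9, -208.7, 129.1]
eef_rot: [[-0.958, 0.285, -0.0], [0.285, 0.958, 0.0], [0.0, -0.0, -1.0]]
ft_force: [0.7, -0.4, -1.1]
gripper_width: 14.6
grasp_force: 58.6
```

apply_moves(
  deltas=[
    [[-0.01, -0.28, 0], [0, 0, 0], -1],
    [[0, -0.18, 0], [0, 0, 0], -1],
    [[0, -0.08, -0.08], [0, 0, 0], -1],
    [[0, 0, -0.12], [0, 0, 0], -1],
    [[0, 0, -0.08], [0, 0, 0], -1],
    [[0, 0, -0.02], [0, 0, 0], -1],
    [[0, 0, 0], [0, 0, 0], -1],
    [[0, 0, 0], [0, 0, 0], -1],
    [[0, 0, 0], [0, 0, 0], -1],
  ],
)

```text
clock: 14.35
ee_pos: [479.1, -260.1, 99.7]
eef_rot: [[-0.959, 0.284, 0.0], [0.284, 0.959, -0.0], [-0.0, -0.0, -1.0]]
ft_force: [0.2, -1.4, -0.6]
gripper_width: 14.9
grasp_force: 58.6
```

Run:
```python
from h import *
e=vision.get_image("scene"); o=arm.get_obs(); print(o["ee_pos"],o["ft_force"],o["gripper_width"])
p=cloud(e).reshape(-1,3)
p=p[(np.hypot(p[:,0]-553,p[:,1]+283)<40)&(p[:,2]>56)&(p[:,2]<150)]
for z in range(60,150,6):
    k=p[(p[:,2]>=z)&(p[:,2]<z+6)]
    if len(k): print(z,len(k),k.mean(0).round(1),k.std(0).round(1))
u,v=map(int,proj(e,(553,-283,70)));a=cv2.resize(e["frame"][v-25:v+25,u-20:u+20],(480,600),interpolation=cv2.INTER_CUBIC)
d=vision.get_image("top");s,t=map(int,proj(d,(553,-283,70)));b=cv2.resize(d["frame"][t-25:t+25,s-13:s+13],(312,600),interpolation=cv2.INTER_CUBIC)
cv2.imwrite("pics/g5.png",np.hstack([a,b]));print(u,v,s,t, proj(e,(552.2,-283.5,52)))
```

```text
[ 479.20126129 -260.34264005   99.87902932] [ 0.23647116 -0.82871912  0.53396672] 15.00158076915756
72 2 [ 556.5 -281.    76.2] [1.6 0.2 0.5]
78 3 [ 557.2 -278.9   80.9] [1.8 2.7 0.3]
84 3 [ 557.8 -278.6   86.4] [3.1 1.8 1.3]
90 6 [ 558.5 -280.3   92.5] [1.2 2.5 1.3]
96 4 [ 557.  -278.4   98.9] [1.6 2.3 1.4]
102 4 [ 556.9 -280.4  104.5] [1.2 2.1 1.7]
108 3 [ 556.8 -280.   109.6] [1.4 2.1 1.2]
114 2 [ 558.7 -279.9  115.5] [3.  2.4 1.1]
120 3 [ 557.4 -278.2  122.4] [2.6 1.4 0.9]
126 3 [ 558.8 -280.6  128.3] [1.6 1.9 1.4]
132 3 [ 558.2 -278.6  133.5] [1.1 1.6 1. ]
138 4 [ 552.6 -277.2  141.1] [8.9 5.5 2.1]
144 20 [ 543.  -272.2  147.5] [10.7  7.   1.9]
210 212 418 177 (np.float64(211.1248463492965), np.float64(216.50242079125832))
```

View pics/g5.png

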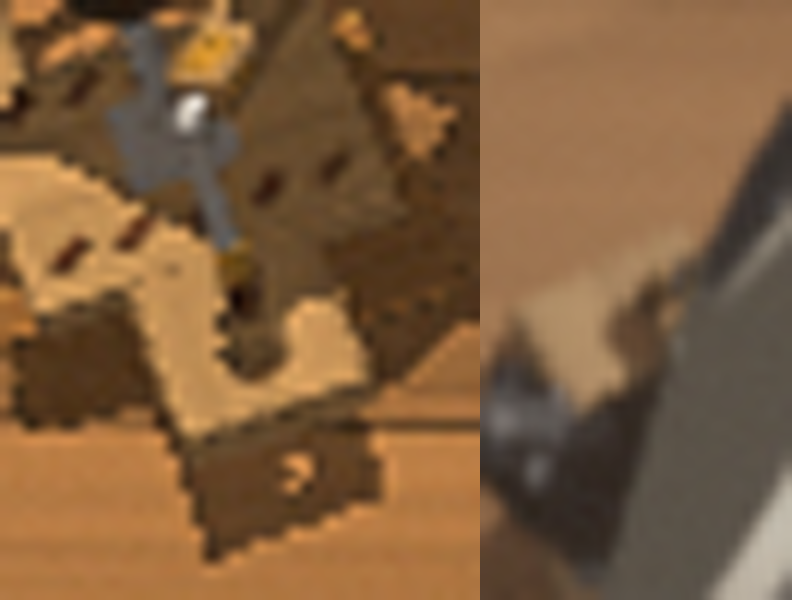

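Run:
```python
from h import *
import pickle
e=pickle.load(open("scene.pkl","rb"))
cr=lambda X:((np.array(proj(e,X))-[190,187]+.5)*12-.5).round(0)
for h in[(554,-282.2),(552.2,-283.5)]:
    print(h,"hole ctr",cr((*h,52)),"near edge",cr((h[0]+8,h[1],52)),"far",cr((h[0]-8,h[1],52)),"L",cr((h[0],h[1]-8,52)),"R",cr((h[0],h[1]+8,52)))
for t in[(555.5,-279.5),(557,-280),(554,-281)]:
    print(t,"tip bottom",cr((*t,73.8)),"rod z110",cr((*t,110)))
f=e["frame"][209:224,202:219].astype(float).sum(2)
m=np.clip(350-f,0,None); m[:6]=0; m[10:]=0; m[:,:7]=0; m[:,12:]=0
v,u=np.mgrid[:15,:17]; uu,vv=202+(m*u).sum()/m.sum(),209+(m*v).sum()/m.sum(); print(uu,vv)
K_=K(e); R=np.array(e["R"]);C=-R.T@np.array(e["t"]); r=R.T@[(uu-e["cx"])/K_,(vv-e["cy"])/K_,1]; print(C+r*(52-C[2])/r[2])
```

```text
(554, -282.2) hole ctr [262. 365.] near edge [256. 388.] far [269. 341.] L [232. 364.] R [293. 365.]
(552.2, -283.5) hole ctr [259. 360.] near edge [252. 383.] far [265. 336.] L [229. 359.] R [289. 360.]
(555.5, -279.5) tip bottom [254. 315.] rod z110 [224. 221.]
(557, -280) tip bottom [251. 319.] rod z110 [221. 225.]
(554, -281) tip bottom [250. 310.] rod z110 [220. 216.]
210.88656341565508 216.35705316031812
[ 551.62031467 -284.37647928   52.        ]
```

apply_moves(
  deltas=[
    [[-0.02, -0.015, -0.04], [0, 0, 0], -1],
    [[-0.015, -0.015, -0.06], [0, 0, 0], -1],
    [[0, 0, -0.05], [0, 0, 0], -1],
    [[0, 0, -0.01], [0, 0, 0], -1],
    [[0, 0, 0], [0, 0, 0], -1],
    [[0, 0, 0], [0, 0, 0], -1],
    [[0, 0, 0], [0, 0, 0], -1],
  ],
)

```text
clock: 15.03
ee_pos: [475.4, -263.9, 83.6]
eef_rot: [[-0.958, 0.286, 0.0], [0.286, 0.958, -0.0], [-0.0, -0.0, -1.0]]
ft_force: [0.2, -0.5, -0.9]
gripper_width: 14.8
grasp_force: 58.6
```

Run:
```python
from h import *
import pickle
e=vision.get_image("scene"); o=arm.get_obs(); print(o["ee_pos"],o["ft_force"],o["gripper_width"])
w=cloud(e);p=w.reshape(-1,3)
p=p[(np.hypot(p[:,0]-553,p[:,1]+283)<30)&(p[:,2]>55.5)&(p[:,2]<120)]
for z in range(55,118,8):
    k=p[(p[:,2]>=z)&(p[:,2]<z+8)]
    if len(k): print(z,len(k),k.mean(0).round(1),k.std(0).round(1))
f=e["frame"].astype(int).sum(2); print(f[198:224,200:222])
a=cv2.resize(e["frame"][196:226,196:226],(600,600),interpolation=cv2.INTER_CUBIC);cv2.imwrite("pics/g6.png",a)
```

```text
[ 475.40676821 -263.93553988   83.65567331] [0.08403761 0.16177999 0.31790064] 14.784407252208247
55 4 [ 546.6 -277.7   56.7] [19.3  9.9  1.2]
63 7 [ 553.8 -282.3   66.6] [3.1 2.2 1.4]
71 5 [ 553.8 -285.1   74.3] [1.  2.7 2.6]
79 6 [ 554.8 -282.6   82.8] [1.9 1.7 1.9]
87 5 [ 552.5 -283.    91.6] [2.4 1.  2.5]
95 4 [ 553.2 -284.9   97.9] [1.6 1.8 2.5]
103 5 [ 553.9 -283.5  107.9] [2.  1.9 2.8]
111 2 [ 552.7 -285.2  111. ] [0.  1.5 0. ]
[[269 268 259 250 282 502 657 251 205 155 188 218 212 213 225 224 224 225
  231 223 211 157]
 [258 256 261 237 320 613 533 166 206 221 220 224 223 223 223 221 217 217
  180 198 216 209]
 [245 251 260 255 298 414 272 195 250 231 226 225 226 227 222 220 207 148
  127 200 241 218]
 [230 255 253 251 243 253 268 229 216 219 227 212 157 166 219 217 180 110
  184 231 227 216]
 [202 237 239 221 208 226 261 257 212 208 216 169 105 150 239 228 197 185
  235 228 227 226]
 [437 374 214 199 199 198 275 265 184 220 205 124 128 207 233 227 225 225
  215 208 234 246]
 [443 452 425 201 210 212 273 271 226 236 220 204 207 224 225 209 216 217
  251 230 204 209]
 [390 199 
[... 1057 characters left out ...]
9 212 186 217 399 452 447 441
  435 396 273 139]
 [146 145 224 445 427 421 411 422 401 145 186 175 161 296 467 448 445 439
  438 417 256 137]
 [157 152 172 317 448 432 410 413 431 339 214 226 320 459 462 454 454 452
  454 423 273 198]
 [151 151 153 277 446 426 413 409 421 438 425 432 411 432 461 465 449 314
  234 181 220 255]
 [173 172 163 227 445 429 423 406 419 435 431 420 416 395 303 242 215 223
  219 226 241 290]
 [295 302 262 143 313 444 429 421 416 436 420 295 284 184 175 207 226 234
  237 226 312 340]
 [298 302 272 132 218 448 443 415 296 289 181 190 204 216 211 199 161 165
  120 124 147 246]
 [385 381 395 371 180 268 309 175 203 206 211 212 221 207 203 191 189 195
  192 189 242 402]]
```

View pics/g6.png

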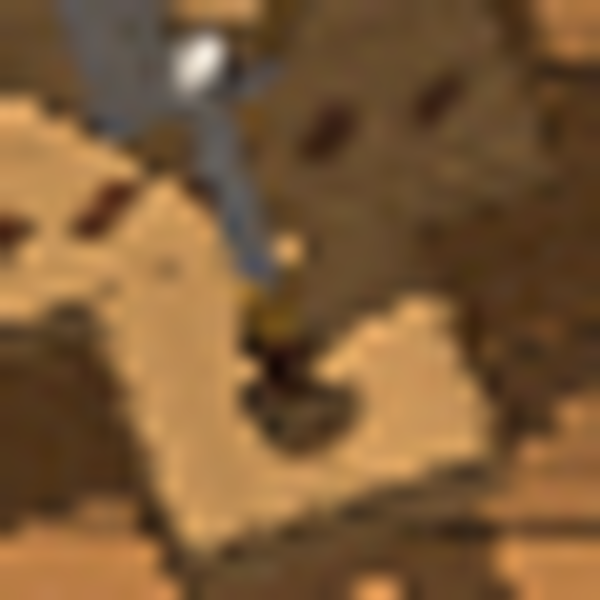

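The tip (280,375) sits above the hole (about 305,412). Allowing for the remaining drop, it lines up to within about 1 mm. Nudge y by +1 mm and enter slowly, watching the force.

apply_moves(
  deltas=[
    [[0, 0.01, 0], [0, 0, 0], -1],
    [[0, 0, -0.02], [0, 0, 0], -1],
    [[0, 0, -0.02], [0, 0, 0], -1],
    [[0, 0, -0.02], [0, 0, 0], -1],
    [[0, 0, -0.02], [0, 0, 0], -1],
    [[0, 0, -0.01], [0, 0, 0], -1],
    [[0, 0, 0], [0, 0, 0], -1],
  ],
)

```text
clock: 15.67
ee_pos: [475.0, -262.7, 74.2]
eef_rot: [[-0.958, 0.285, -0.001], [0.285, 0.958, 0.0], [0.001, 0.0, -1.0]]
ft_force: [0.5, -0.1, 0.0]
gripper_width: 14.9
grasp_force: 58.6
```

apply_moves(
  deltas=[
    [[0, 0, -0.03], [0, 0, 0], -1],
    [[0, 0, -0.03], [0, 0, 0], -1],
    [[0, 0, -0.03], [0, 0, 0], -1],
    [[0, 0, 0], [0, 0, 0], -1],
  ],
)

```text
clock: 16.0
ee_pos: [474.8, -262.6, 64.8]
eef_rot: [[-0.958, 0.286, -0.001], [0.286, 0.958, 0.001], [0.001, 0.0, -1.0]]
ft_force: [-0.6, 0.3, -0.2]
gripper_width: 14.7
grasp_force: 58.6
```

Run:
```python
from h import *
e=vision.get_image("scene"); o=arm.get_obs(); print(o["ee_pos"],o["ft_force"],o["ft_torque"])
p=cloud(e).reshape(-1,3)
p=p[(np.hypot(p[:,0]-552,p[:,1]+284)<25)&(p[:,2]>56)&(p[:,2]<105)]
print(p.mean(0),p.std(0),p[:,2].min())
print(e["frame"].astype(int).sum(2)[204:220,203:218])
```

```text
[ 474.98405096 -262.66662546   65.06138251] [-0.14770303  0.93313152  0.36851206] [-0.05678908  0.06946854 -0.01639735]
[ 552.19911722 -283.42716399   75.16129821] [ 5.34091194  5.84642186 15.95703331] 56.15580880787844
[[422 209 182 237 454 281 209 225 197 213 229 224 217 221 232]
 [376 453 372 198 247 246 206 209 218 219 203 226 220 217 208]
 [458 441 434 350 334 260 212 199 216 230 235 213 199 222 210]
 [436 422 425 416 309 256 255 231 241 215 218 220 206 194 149]
 [423 416 423 413 382 244 276 367 460 211 231 227 221 199 152]
 [387 325 412 417 409 305 277 292 203 215 223 225 224 203 177]
 [429 420 413 411 393 293 261 241 213 225 224 219 215 199 192]
 [415 412 411 419 423 402 253 263 196 223 219 220 234 221 229]
 [428 408 403 423 423 397 244 261 217 220 214 281 493 463 413]
 [436 407 409 414 388 177 222 282 265 246 204 285 454 439 433]
 [421 413 406 413 435 407 238 285 231 188 323 481 453 442 432]
 [420 427 406 406 437 409 174 195 208 188 292 426 452 444 426]
 [429 433 413 405 418 393 143 184 213 150 188 407 452 437 432]
 [429 429 418 409 415 378 120 107  86 121 271 472 452 441 441]
 [303 443 428 411 414 432 337 214 190 303 464 458 461 457 450]
 [268 446 426 411 407 423 439 442 436 415 435 457 464 449 319]]
```

The tip is 13 mm down with no force, so it is in the hole. I'll carry on to tip z≈19.

apply_moves(
  deltas=[
    [[0, 0, -0.04], [0, 0, 0], -1],
    [[0, 0, -0.05], [0, 0, 0], -1],
    [[0, 0, -0.05], [0, 0, 0], -1],
    [[0, 0, -0.04], [0, 0, 0], -1],
    [[0, 0, -0.02], [0, 0, 0], -1],
    [[0, 0, 0], [0, 0, 0], -1],
    [[0, 0, 0], [0, 0, 0], -1],
    [[0, 0, 0], [0, 0, 0], -1],
  ],
)

```text
clock: 16.72
ee_pos: [475.4, -262.9, 45.6]
eef_rot: [[-0.958, 0.286, 0.0], [0.286, 0.958, -0.0], [-0.0, -0.0, -1.0]]
ft_force: [0.2, 0.1, 0.2]
gripper_width: 14.6
grasp_force: 58.6
```

Run:
```python
from h import *
e=vision.get_image("scene"); o=arm.get_obs(); print(o["ee_pos"],o["ft_force"])
W=cloud(e); p=W.reshape(-1,3)
k=p[(np.hypot(p[:,0]-552,p[:,1]+284)<12)&(p[:,2]>8)&(p[:,2]<38)]; print("below",len(k),k.mean(0) if len(k) else "",k)
k=p[(np.hypot(p[:,0]-552,p[:,1]+284)<22)&(p[:,2]>57)&(p[:,2]<75)]; print("above",len(k),k.mean(0))
```

```text
[ 475.43651718 -262.93354294   45.69605572] [ 0.03923238 -0.63796188 -0.05642039]
below 0  []
above 12 [ 552.14273901 -283.4760137    63.98780227]
```

apply_moves(
  deltas=[
    [[0, 0, 0.03], [0, 0, 0], -1],
    [[0, 0, 0.07], [0, 0, 0], -1],
    [[0, 0, 0.1], [0, 0, 0], -1],
    [[0, 0, 0.12], [0, 0, 0], -1],
    [[0, 0, 0.15], [0, 0, 0], -1],
    [[0, 0, 0.2], [0, 0, 0], -1],
    [[0, 0, 0.15], [0, 0, 0], -1],
    [[0, 0.1, 0.02], [0, 0, 0], -1],
    [[0.01, 0.2, 0], [0, 0, 0], -1],
    [[0.01, 0.3, 0], [0, 0, 0], -1],
    [[0.01, 0.34, 0], [0, 0, 0], -1],
    [[0.01, 0.34, 0], [0, 0, 0], -1],
  ],
)

```text
clock: 17.77
ee_pos: [478.7, -133.2, 129.7]
eef_rot: [[-0.958, 0.287, 0.0], [0.287, 0.958, 0.0], [-0.0, 0.0, -1.0]]
ft_force: [0.4, 0.3, -0.7]
gripper_width: 14.8
grasp_force: 58.6
```

apply_moves(
  deltas=[
    [[0.01, 0.34, 0], [0, 0, 0], -1],
    [[0.01, 0.34, 0], [0, 0, 0], -1],
    [[0.01, 0.34, 0], [0, 0, 0], -1],
    [[0.01, 0.34, 0], [0, 0, 0], -1],
    [[0.01, 0.34, 0], [0, 0, 0], -1],
    [[0.01, 0.34, 0], [0, 0, 0], -1],
    [[0.01, 0.34, 0], [0, 0, 0], -1],
    [[0.01, 0.34, 0], [0, 0, 0], -1],
    [[0.01, 0.34, 0], [0, 0, 0], -1],
    [[0.01, 0.34, 0], [0, 0, 0], -1],
    [[0.01, 0.34, 0], [0, 0, 0], -1],
    [[0.01, 0.2, 0], [0, 0, 0], -1],
  ],
)

```text
clock: 18.77
ee_pos: [490.5, 262.7, 129.8]
eef_rot: [[-0.959, 0.284, 0.001], [0.284, 0.959, 0.001], [-0.0, 0.001, -1.0]]
ft_force: [-0.2, -0.7, -0.3]
gripper_width: 14.5
grasp_force: 58.6
```

apply_moves(
  deltas=[
    [[0.01, 0.1, 0], [0, 0, 0], -1],
    [[0, 0.08, 0], [0, 0, 0], -1],
    [[0, 0, 0], [0, 0, 0], -1],
    [[0, 0, 0], [0, 0, 0], -1],
    [[0, 0, 0], [0, 0, 0], -1],
  ],
)

```text
clock: 19.18
ee_pos: [492.0, 275.9, 129.4]
eef_rot: [[-0.958, 0.287, -0.001], [0.287, 0.958, -0.001], [0.0, -0.001, -1.0]]
ft_force: [0.8, -0.4, -0.6]
gripper_width: 14.8
grasp_force: 58.6
```

apply_moves(
  deltas=[
    [[0.01, 0.04, 0], [0, 0, 0], -1],
    [[0, 0, -0.1], [0, 0, 0], -1],
    [[0, 0, -0.2], [0, 0, 0], -1],
    [[0, 0, -0.2], [0, 0, 0], -1],
    [[0, 0, -0.13], [0, 0, 0], -1],
    [[0, 0, -0.06], [0, 0, 0], -1],
    [[0, 0, -0.04], [0, 0, 0], -1],
    [[0, 0, -0.04], [0, 0, 0], -1],
    [[0, 0, -0.02], [0, 0, 0], -1],
    [[0, 0, 0], [0, 0, 0], -1],
    [[0, 0, 0], [0, 0, 0], -1],
  ],
)

```text
clock: 20.1
ee_pos: [493.6, 281.4, 51.0]
eef_rot: [[-0.958, 0.286, 0.001], [0.286, 0.958, 0.0], [-0.001, 0.001, -1.0]]
ft_force: [0.5, 0.1, -0.5]
gripper_width: 14.4
grasp_force: 58.6
```

apply_moves(
  deltas=[
    [[-0.005, -0.015, 0], [0, 0, 0], -1],
    [[0, 0, -0.015], [0, 0, 0], -1],
    [[0, 0, -0.01], [0, 0, 0], -1],
    [[0, 0, 0], [0, 0, 0], -1],
    [[0, 0, 0], [0, 0, 0], -1],
  ],
)

```text
clock: 20.52
ee_pos: [492.8, 279.7, 48.1]
eef_rot: [[-0.958, 0.286, 0.0], [0.286, 0.958, 0.0], [-0.0, 0.0, -1.0]]
ft_force: [0.0, -0.7, 0.2]
gripper_width: 14.6
grasp_force: 58.7
```

apply_moves(
  deltas=[
    [[0, 0, -0.005], [0, 0, 0], -1],
    [[0, 0, 0], [0, 0, 0], -1],
    [[0, 0, 0], [0, 0, 0], -1],
  ],
)

```text
clock: 20.77
ee_pos: [492.8, 279.7, 48.0]
eef_rot: [[-0.958, 0.285, 0.0], [0.285, 0.958, 0.0], [-0.0, 0.0, -1.0]]
ft_force: [-1.4, -1.3, 5.4]
gripper_width: 14.9
grasp_force: 59.4
```

Seated, with the same force as at pick-up. Release and rise.

apply_moves(
  deltas=[
    [[0, 0, 0], [0, 0, 0], -0.45],
    [[0, 0, 0], [0, 0, 0], -0.25],
    [[0, 0, 0], [0, 0, 0], 0],
    [[0, 0, 0], [0, 0, 0], 0],
    [[0, 0, 0], [0, 0, 0], 0],
    [[0, 0, 0.05], [0, 0, 0], 0],
    [[0, 0, 0.15], [0, 0, 0], 0],
    [[0, 0, 0.3], [0, 0, 0], 0],
    [[0, 0, 0.35], [0, 0, 0], 0],
    [[0, 0, 0.35], [0, 0, 0], 0],
    [[0, 0, 0.3], [0, 0, 0], 0],
    [[0, 0, 0], [0, 0, 0], 0],
  ],
)

```text
clock: 21.77
ee_pos: [496.2, 281.6, 204.4]
eef_rot: [[-0.958, 0.285, 0.01], [0.286, 0.958, 0.005], [-0.008, 0.008, -1.0]]
ft_force: [-0.1, 0.1, -0.5]
gripper_width: 42.5
grasp_force: 0.0
```

apply_moves(
  deltas=[
    [[-0.1, 0.2, 0], [0, 0, 0], 0],
    [[-0.15, 0.3, 0], [0, 0, 0], 0],
    [[-0.15, 0.3, 0], [0, 0, 0], 0],
    [[-0.15, 0.3, 0], [0, 0, 0], 0],
    [[-0.15, 0.3, 0], [0, 0, 0], 0],
    [[-0.15, 0.3, 0], [0, 0, 0], 0],
    [[-0.1, 0.15, 0], [0, 0, 0], 0],
    [[0, 0, 0], [0, 0, 0], 0],
    [[0, 0, 0], [0, 0, 0], 0],
  ],
)

```text
clock: 22.52
ee_pos: [397.0, 465.0, 197.2]
eef_rot: [[-0.959, 0.283, -0.0], [0.283, 0.959, -0.001], [0.0, -0.001, -1.0]]
ft_force: [-0.1, 0.1, -0.4]
gripper_width: 42.6
grasp_force: 0.0
```

Run:
```python
from fit import *
import pickle
im=[]
for n in("top","scene"):
    d=vision.get_image(n); d0=pickle.load(open(n+".pkl","rb"))
    x,c=fitT(d,104,rect(-85,75,-8,8),(492,280,-.3),110,lambda q:abs(abs(q[:,0])-45)>9,3.5); print(n,"dabber",x[:2],np.degrees(x[2]),c)
    p=cloud(d).reshape(-1,3); print(" tip side",p[(np.hypot(p[:,0]-570,p[:,1]-257)<12)&(p[:,2]>15)&(p[:,2]<85)].mean(0))
    im.append(cv2.resize(d["frame"][150:250,205:471] if n=="top" else d["frame"][165:265,170:436],(798,300),interpolation=cv2.INTER_CUBIC))
cv2.imwrite("pics/end.png",np.vstack(im)); print(arm.get_obs()["clock"],arm.get_obs()["ee_pos"])
```

```text
top dabber [492.7197614  278.84727007] -16.390588262145084 0.012984249567782985
 tip side [566.02429987 254.91239763  47.25034666]
scene dabber [495.63531621 280.26693932] -16.124610816694528 0.006256252300707854
 tip side [571.00345884 258.11784143  53.88293379]
22.6167 [397.9549938  463.78194309 197.26854584]
```

View pics/end.png

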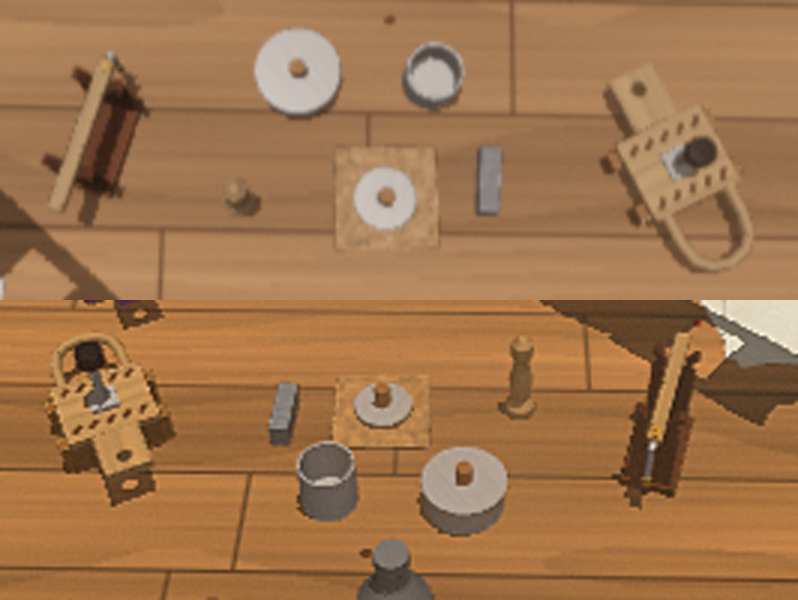

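The lid is centred, knob up, on the mat at (386,197). The pot stands in place at (434,75), the dabber lies in both notches at (82,130), and nothing else has moved. Handing in.

```bash
python3 -c "
from bench import arm
print(arm.job_done())"
```

```text
the job is handed in; nothing more can be done
None
```

The lid is knob up on the mat; the dabber was dipped, pushed about 20 mm below the plaque's underside (worked out from the arm's height, as the cameras can't see under the tab), drawn out and laid back in both notches; handed in at about 23 s with the pot unmoved.

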